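# Strip the polishing head for a grit change

## Task

Strip the polishing head that stands on the spindle stand, its set screw already slack, so that no grit is carried over: lay the collar flat in the round white dish, slip the clamp flange down over the pin of the drip post, lay the felt disc in the middle of the slatted drying rack and the rubber-faced backing plate in the middle of the grey stone surface plate. Set every part down flat and the same way up as it was, without dropping it, and leave the powder pot where it stands.

Things in the scene. Friction and masses are not known exactly. Their poses are not given: they have to be found in the camera images.
- collar: Shaft collar: dark steel ring, 32 mm outside, 15 mm bore, 18 mm high, with a small set screw in its side (slack). Topmost part of the stack; at the start its underside is 58 mm above the bench. 40 to 85 g. Origin: centre of its underside; z is its axis, up.
- clamp_flange: Clamp flange: bright steel ring, 27 mm bore, 46 mm outside, 16 mm high, with four small spanner holes in its top. Second from the top; underside at the start 42 mm above the bench. 85 to 170 g. Origin: centre of its underside; z is its axis, up.
- felt_disc: Felt polishing disc: stiff off-white ring, 58 mm outside, 27 mm bore, 16 mm high. Third from the top; underside at the start 26 mm above the bench. 35 to 70 g. Origin: centre of its underside; z is its axis, up.
- backing_plate: Backing plate: ring 66 mm outside, 27 mm bore, 18 mm high, aluminium below and black rubber above. Lowest part of the stack; underside at the start 8 mm above the bench. 125 to 250 g. Origin: centre of its underside; z is its axis, up.
- spindle_stand: Fixed stand that carries the stack: dark steel disc, 84 mm across, 8 mm high, with an upright steel spindle, 24 mm thick up to 52 mm above the bench, then 12 mm thick up to 65 mm. The parts sit on it with 1.5 mm play all round. It and the four places stand in a row along the bench's front, in any order, at least 115 mm apart (centres). Origin: centre of its underside, on the bench.
- parts_dish: Fixed round white dish, 104 mm across the rim, 14 mm high, flat floor about 86 mm across and 4 mm above the bench: the collar's place. Origin: centre of its underside, on the bench.
- drip_post: Fixed drip post: dark steel disc 76 mm across and 12 mm high with a thin upright round-ended pin in the middle, 10 mm thick, its tip 52 mm above the bench: the clamp flange's place. Origin: centre of its underside, on the bench.
- drying_rack: Fixed slatted wooden drying rack, 90 mm (its x) by 86 mm (its y), the slats' flat top 23 mm above the bench: the felt disc's place. Origin: centre of its underside, on the bench.
- surface_plate: Fixed grey stone surface plate on rubber feet, 90 mm (its x) by 86 mm (its y), its flat top 30 mm above the bench: the backing plate's place. Origin: centre of its underside, on the bench.
- powder_pot: Bystander: small lidded pot of polishing powder, 56 mm across, 52 mm high, standing loose behind the row of places. Origin: centre of its underside; z up. Other obstacles: the lathe's splash flap behind the left end of the row (x over 0.53, y 0.04 to 0.30, up to z 0.27) and the lamp shade (x over 0.62, y -0.23 to -0.04, from z 0.33): carry parts straight along the row, not in an arc over the back.
Not all that is in view belongs to the job. Leave any purple look-alike of the clamp_flange alone.

How it is judged:
By the outcome, as a careful person would: the job done as asked, in the order asked, and still so for the second after the job is handed in, with the robot touching nothing.
It also fails if it takes over 99 s, if anything falls off the work surface, if the arm or the gripper's body presses on something with over 40 N, if the wrist force passes 120 N, or if a joint passes its speed limit or range.

## Robot

A 7-joint arm with a two-finger parallel gripper is mounted at the origin on a cart in front of the work surface, level with it; the furniture and walls round the work are solid. World frame = base frame: x ahead of the robot, y to its left, z up, the work surface at z = 0. Lengths are in mm, angles in rad, forces in N, time in s.
With the tool pointing down it reaches from about 400 to 875 mm from the base axis. Payload 4.4 kg.
Tool frame: the origin (TCP) lies midway between the tips of the shut fingers; the grasp point (between the pads) lies 19 mm behind it; z points along the fingers, y is the line along which they close (so a half turn about z gives the same grasp; the last joint's range is limited). The gripper opens to 85 mm and grips with 20 to 120 N. Pads are 22 mm wide; open, the fingers measure 114 mm over their backs; the gripper's body (76 mm by 85 mm) begins 54 mm behind the grasp point. The pads swing forward as they close: fully open they stand 13 mm farther back than shut.
Start: joints at [-1.276, 0.628, 0.038, 1.517, -0.027, 0.996, -0.02], TCP at [229.442, 608.173, 231.313] pointing down, gripper open.
Joint ranges: [-3.06, 3.06], [-0.37, 2.12], [-1.25, 1.32], [0.18, 2.47], [-1.1, 4.24], [0.23, 1.98], [-2.94, 2.94]. Speed limits (rad/s): [2.57, 2.57, 3.14, 3.14, 3.14, 3.14, 3.14].

## Interface

Orientations are given as [roll, pitch, yaw] about the fixed x, y, z axes, in that order (R = Rz(yaw) Ry(pitch) Rx(roll)).
In Python, from cell import ctrl, get_image, get_calibration gives the robot as it stands.
- The arm moves only by the shell command python3 -m creep 'ROWS'. ROWS is JSON, a list of rows, each an object of numbers: "dx", "dy", "dz": the shift along the world's x, y, z normalised to -1 to 1, where 1 is 0.4 m; "rx", "ry", "rz": the turn, a rotation vector about the world's x, y, z normalised to -1 to 1, where 1 is 2 pi rad; "grip": the closure, from -1 (fully open) to 1 (shut). A call has exactly 5 rows; each row is the pose to reach, as a shift and turn from the pose commanded when the call began, turning the shorter way round; what a row does not reach only later rows make up. A row lasts 1/8 s, in which the tool goes at most 62.5 mm and 10.7 degrees, less where a joint would pass 70% of its speed; a pose out of reach is approached as far as the arm can. A call with a number of a shift or a turn outside -1 to 1 is refused whole. A call with a gripper value outside its range is refused whole. The fingers move at their own pace and stop on an object; the grip force is fixed at half the most. Time passes only in rows, so rows that repeat a pose let the fingers close, or fill a call up. It gives the time, the measured TCP pose, the force, the opening and the grip force at its end, in the units of the state.
- ctrl.read_state(): the state, without advancing time (a new reading comes with each control period).
- get_image(name): name is "side" or "top" or "wrist"; returns the picture (384x512x3 uint8, red, green, blue); there is no depth.
- get_calibration(name): a dict with "mtx" (3x3 intrinsics, pixels), "distortion" ([k1, k2, p1, p2, k3] as OpenCV has them; the pictures are not rectified), "world_from_camera" (4x4, takes a point from camera to world coordinates). Camera axes: x right, y down, z forward; pixel columns grow to the right and rows downward; lengths in mm; the calibration is good to about 2 mm. A picture is of the moment at which its call begins: read the wrist's pose just before it. get_calibration takes no time and is no camera call; for the wrist camera it gives the pose at the moment of the call.
- ctrl.finish_job(): hands the job in; it is judged then, once.
The state is a dict: "clock": time; "qpos": joint angles; "qd": joint speeds; "tau": joint torques, N m; "eef_pos": TCP position; "tool_rot": TCP orientation; "force": force on the tool from outside, world axes, zero at the start; "torque": the same for the moment, N m; "width": finger opening in mm; "gripper_force": force on a finger pad.
Only numpy, scipy, OpenCV 4.12 (cv2) and the standard library are available. Lean on these libraries where they do the work, as an engineer would, in place of code of your own. Each camera call takes 0.05 s, during which the arm holds its last target. There are 200 camera calls.

## Working session

There is one attempt and no reset: what is moved stays moved. The work goes in short steps, Python scripts to look and compute and a shell command to move; the robot and the scene stay as the last step left them, time stands still between calls to the robot, and variables do not carry over. Pictures are saved under pics/ and viewed, at most 14 in all, crops included, and the job is handed in when it is done.

```bash
mkdir -p pics; ls; cat > h.py <<'E'
import numpy as np, cv2
from cell import ctrl, get_image, get_calibration
def snap(cam,name,crop=None,s=1):
    c=get_calibration(cam); im=get_image(cam)
    np.savez(f'pics/{name}.npz',im=im,**{k:np.array(v) for k,v in c.items()})
    save(name,name,crop,s)
def save(src,name,crop=None,s=1):
    im=np.load(f'pics/{src}.npz')['im']
    if crop: x0,y0,x1,y1=crop; im=im[y0:y1,x0:x1]
    cv2.imwrite(f'pics/{name}.png',cv2.resize(im[:,:,::-1],None,fx=s,fy=s,interpolation=cv2.INTER_CUBIC))
def px2w(src,uv,z):
    d=np.load(f'pics/{src}.npz'); T=d['world_from_camera']
    p=cv2.undistortPoints(np.array(uv,float).reshape(-1,1,2),d['mtx'],d['distortion']).reshape(-1,2)
    r=np.c_[p,np.ones(len(p))]@T[:3,:3].T; o=T[:3,3]
    return o+r*((np.array(z)-o[2])/r[:,2])[:,None]
def w2px(src,P):
    d=np.load(f'pics/{src}.npz'); T=np.linalg.inv(d['world_from_camera'])
    rv,_=cv2.Rodrigues(T[:3,:3])
    return cv2.projectPoints(np.array(P,float).reshape(-1,1,3),rv,T[:3,3],d['mtx'],d['distortion'])[0].reshape(-1,2)
E
python3 - <<'E'
from h import *
np.set_printoptions(precision=3,suppress=True)
for c in('top','side'): snap(c,c+'0',s=1.5); print(get_calibration(c)['world_from_camera'])
s=ctrl.read_state(); print({k:np.round(v,3) for k,v in s.items()})
E
```

```text
pics
[[   0.014   -0.979    0.201  203.351]
 [  -1.      -0.013    0.007 -165.693]
 [  -0.004   -0.201   -0.98  1576.235]
 [   0.       0.       0.       1.   ]]
[[    0.999     0.004    -0.034   557.023]
 [    0.031    -0.525     0.851 -1051.747]
 [   -0.014    -0.851    -0.525   623.363]
 [    0.        0.        0.        1.   ]]
{'clock': np.float64(0.1), 'qpos': array([-1.276,  0.629,  0.038,  1.518, -0.027,  0.996, -0.02 ]), 'qd': array([-0.   , -0.001, -0.   , -0.002, -0.001,  0.001,  0.001]), 'tau': array([  0.005, -56.454,   1.231, -19.397,   0.011,   0.005,   0.   ]), 'eef_pos': array([229.205, 607.634, 230.482]), 'tool_rot': array([-3.14 ,  0.   ,  2.781]), 'force': array([-0.064, -0.249,  0.529]), 'torque': array([ 0.015, -0.007, -0.034]), 'gripper_force': np.float64(0.0), 'width': np.float64(85.452)}
```

View pics/top0.png

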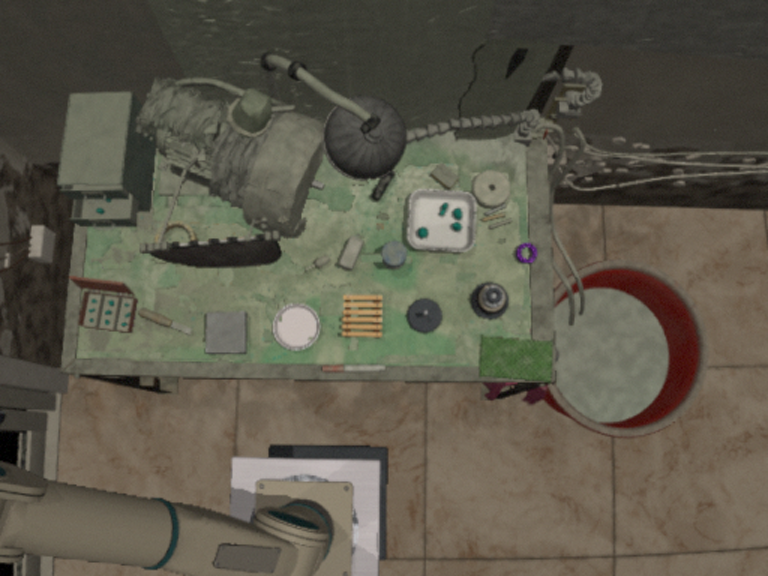

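View pics/side0.png

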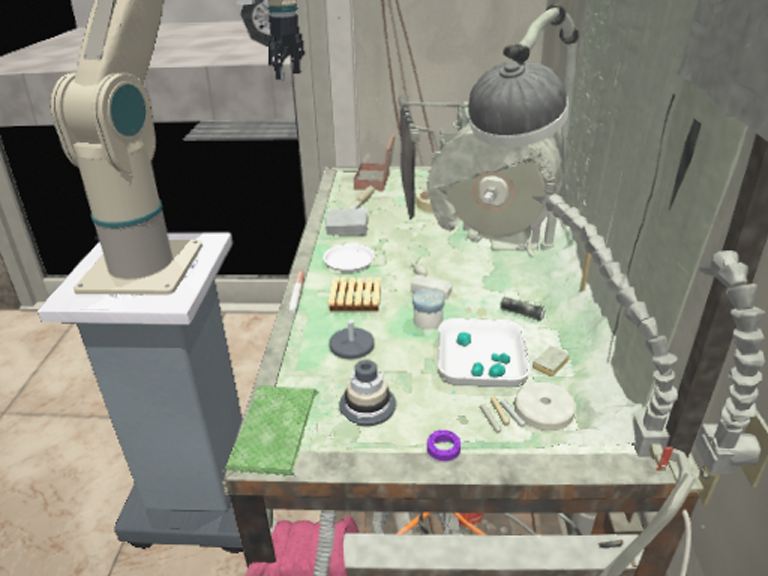

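```bash
python3 - <<'E'
from h import *
save('top0','top0c',(130,160,350,245),3.6)
save('side0','side0c',(200,130,320,290),3.7)
E
```

```text
(no output)
```

View pics/top0c.png

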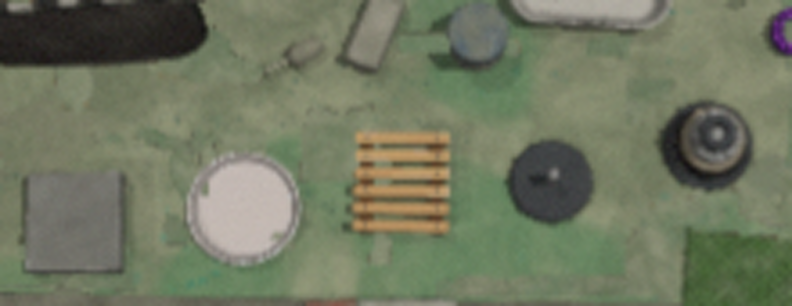

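View pics/side0c.png

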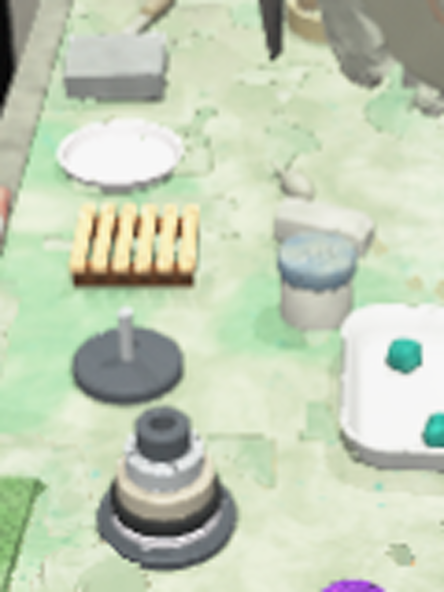

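```bash
python3 - <<'E'
from h import *
np.set_printoptions(precision=1,suppress=True)
n=['plate','dish','rack','drip','pintip','stand','collar','pot']
f=lambda a,s,o:(np.array(a,float)+.5)/s-.5+o
t=f([(74,221),(243,208),(403,182),(551,181),(553,174),(707,145),(714,133),(478,34)],3.6,(130,160))
z=[30,14,23,12,52,8,76,52]
s=f([(115,52),(120,154),(134,235),(128,362),(125,313),(167,514),(163,420),(318,255)],3.7,(200,130))
for a,b,c in zip(n,px2w('top0',t,z),px2w('side0',s,z)): print(a,b,c)
E
```

```text
plate [414.4 175.5  30. ] [416.8 177.4  30. ]
dish [431.2  24.5  14. ] [434.7  16.5  14. ]
rack [ 455.6 -120.5   23. ] [ 457.6 -121.4   23. ]
drip [ 460.1 -254.5   12. ] [ 464.1 -261.7   12. ]
pintip [ 459.8 -254.    52. ] [ 463.9 -260.9   52. ]
stand [ 495.8 -398.     8. ] [ 498.6 -403.     8. ]
collar [ 494.  -394.3   76. ] [ 498.2 -398.    76. ]
pot [ 586.7 -186.4   52. ] [ 592.5 -190.8   52. ]
```

The crops show the stack (dark collar on top) at top0c (712,135), the drip-post pin at (553,174), and the purple ring look-alike at (785,30). The loose grindstone and the pot at (478,34) are the other round things. I choose the stack on the spindle at (712,135).

```bash

python3 -m creep '[{"dx":0.1,"dy":-0.12},{"dx":0.2,"dy":-0.24},{"dx":0.3,"dy":-0.36},{"dx":0.4,"dy":-0.48},{"dx":0.5,"dy":-0.6}]'
python3 -m creep '[{"dy":-0.155},{"dy":-0.31},{"dy":-0.465},{"dy":-0.62},{"dy":-0.775}]'
python3 -m creep '[{"dy":-0.155},{"dy":-0.31},{"dy":-0.465},{"dy":-0.62},{"dy":-0.775}]'
python3 -m creep '[{"dx":0.06,"dy":-0.13},{"dx":0.13,"dy":-0.26},{"dx":0.168,"dy":-0.37},{"dx":0.168,"dy":-0.37},{"dx":0.168,"dy":-0.37}]'
python3 - <<'E'
from h import *
print(ctrl.read_state()['eef_pos'])
snap('wrist','w0',s=1.5)
d=np.load('pics/w0.npz');print(d['world_from_camera'].round(2))
E
```

```text
[229.20456502 607.63427923 230.48230357]
[[ 3.5000e-01  8.9000e-01  2.9000e-01  1.5477e+02]
 [ 9.4000e-01 -3.4000e-01 -1.1000e-01  6.3588e+02]
 [-0.0000e+00  3.1000e-01 -9.5000e-01  3.7344e+02]
 [ 0.0000e+00  0.0000e+00  0.0000e+00  1.0000e+00]]$[0]: bad value
$[0]: bad value
$[0]: bad value
$[0]: bad value
```

View pics/w0.png

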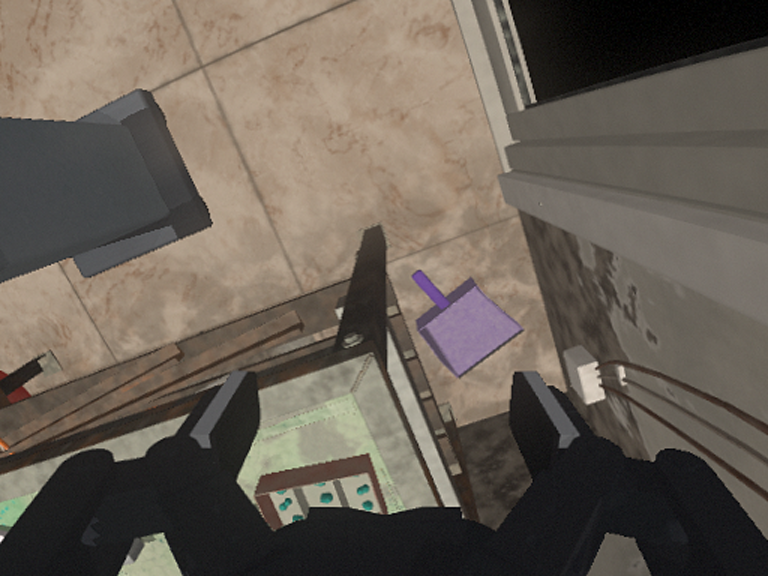

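The wrist picture is still the start view: fingertips near (230,375) and (530,375), floor behind them. The rows were refused, so I'll give every key.

```bash

python3 -m creep '[{"dx":0.1,"dy":-0.12,"dz":0,"rx":0,"ry":0,"rz":0,"grip":-1},{"dx":0.2,"dy":-0.24,"dz":0,"rx":0,"ry":0,"rz":0,"grip":-1},{"dx":0.3,"dy":-0.36,"dz":0,"rx":0,"ry":0,"rz":0,"grip":-1},{"dx":0.4,"dy":-0.48,"dz":0,"rx":0,"ry":0,"rz":0,"grip":-1},{"dx":0.5,"dy":-0.6,"dz":0,"rx":0,"ry":0,"rz":0,"grip":-1}]'
```

```text
clock: 0.78
eef_pos: [430.5, 366.5, 231.2]
tool_rot: [3.142, 0.0, 2.781]
force: [0.7, 0.7, 0.3]
width: 85.3
gripper_force: 0.0
```

```bash

python3 -m creep '[{"dx":0,"dy":-0.155,"dz":0,"rx":0,"ry":0,"rz":0,"grip":-1},{"dx":0,"dy":-0.31,"dz":0,"rx":0,"ry":0,"rz":0,"grip":-1},{"dx":0,"dy":-0.465,"dz":0,"rx":0,"ry":0,"rz":0,"grip":-1},{"dx":0,"dy":-0.62,"dz":0,"rx":0,"ry":0,"rz":0,"grip":-1},{"dx":0,"dy":-0.775,"dz":0,"rx":0,"ry":0,"rz":0,"grip":-1}]'
python3 -m creep '[{"dx":0,"dy":-0.155,"dz":0,"rx":0,"ry":0,"rz":0,"grip":-1},{"dx":0,"dy":-0.31,"dz":0,"rx":0,"ry":0,"rz":0,"grip":-1},{"dx":0,"dy":-0.465,"dz":0,"rx":0,"ry":0,"rz":0,"grip":-1},{"dx":0,"dy":-0.62,"dz":0,"rx":0,"ry":0,"rz":0,"grip":-1},{"dx":0,"dy":-0.775,"dz":0,"rx":0,"ry":0,"rz":0,"grip":-1}]'
python3 - <<'E'
from h import *
snap('wrist','w1'); save('w1','w1',s=1.2)
E
python3 -m creep '[{"dx":0.05,"dy":-0.13,"dz":0,"rx":0,"ry":0,"rz":0,"grip":-1},{"dx":0.1,"dy":-0.26,"dz":0,"rx":0,"ry":0,"rz":0,"grip":-1},{"dx":0.16,"dy":-0.37,"dz":0,"rx":0,"ry":0,"rz":0,"grip":-1},{"dx":0.16,"dy":-0.37,"dz":0,"rx":0,"ry":0,"rz":0,"grip":-1},{"dx":0.16,"dy":-0.37,"dz":0,"rx":0,"ry":0,"rz":0,"grip":-1}]'
python3 - <<'E'
from h import *
snap('wrist','w2',s=1.5)
d=np.load('pics/w2.npz');print(d['world_from_camera'].round(2))
E
```

```text
clock: 1.4
eef_pos: [429.2, 56.2, 231.4]
tool_rot: [3.141, 0.0, 2.781]
force: [1.7, 0.2, -0.4]
width: 86.1
gripper_force: 0.0
clock: 2.02
eef_pos: [429.2, -253.7, 231.3]
tool_rot: [3.141, 0.0, 2.781]
force: [-0.0, -0.1, -0.6]
width: 85.3
gripper_force: 0.0
clock: 2.7
eef_pos: [493.0, -398.5, 230.6]
tool_rot: [3.14, -0.002, 2.781]
force: [0.1, 1.0, 0.3]
width: 85.6
gripper_force: 0.0
[[ 3.5000e-01  8.9000e-01  2.9000e-01  4.1863e+02]
 [ 9.4000e-01 -3.4000e-01 -1.1000e-01 -3.7081e+02]
 [ 0.0000e+00  3.0000e-01 -9.5000e-01  3.7370e+02]
 [ 0.0000e+00  0.0000e+00  0.0000e+00  1.0000e+00]]
```

View pics/w2.png

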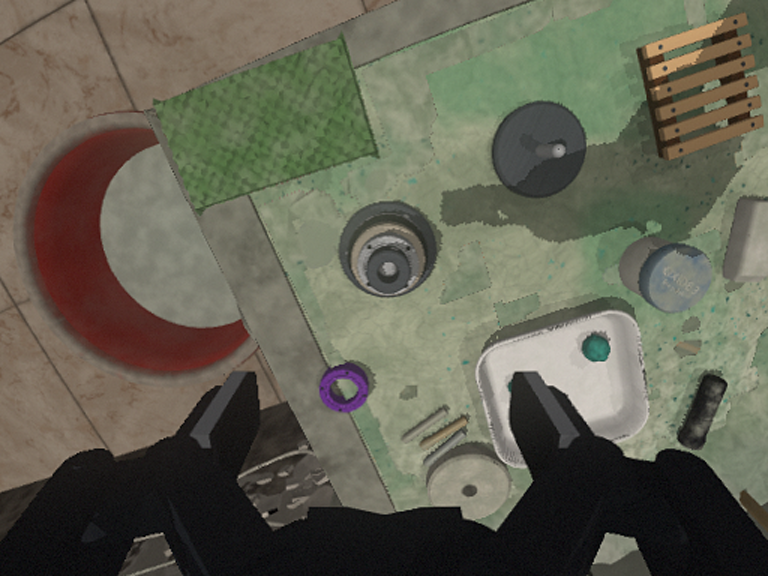

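```bash
python3 - <<'E'
from h import *
np.set_printoptions(precision=1,suppress=True)
save('w2','w2c',(215,50,410,210),4)
p=(np.array([(389,268),(389,249),(540,149),(559,151),(701,87),(344,388)])+.5)/1.5-.5
print(px2w('w2',p,[76,8,12,52,23,16]))
E
```

```text
[[ 493.5 -395.1   76. ]
 [ 495.  -394.8    8. ]
 [ 460.1 -253.2   12. ]
 [ 461.5 -253.6   52. ]
 [ 455.7 -122.3   23. ]
 [ 601.2 -479.    16. ]]
```

View pics/w2c.png

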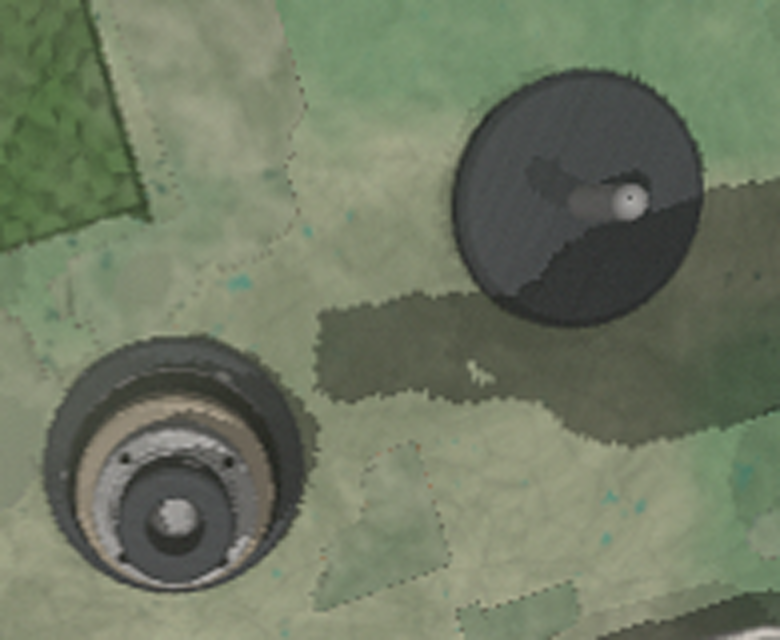

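View pics/w1.png

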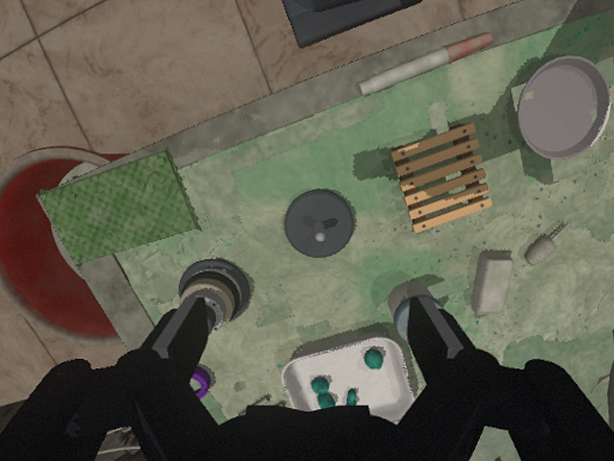

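The w2 crop shows the collar top about (177,520) in the crop with no set screw in the view's upper side, and the drip post disc at (577,198) with pin tip (630,200). w1 shows the dish at (563,108) and the rack at (443,178).

```bash
python3 - <<'E'
from h import *
np.set_printoptions(precision=1,suppress=True)
p=(np.array([(563,108),(443,178),(320,223),(320,237)])+.5)/1.2-.5
print(px2w('w1',p,[14,23,12,52]))
print(px2w('w2',[(259.2,179.8),(258.6,165.9),(359.3,99.4)],[76,8,12]))
E
```

```text
[[ 430.9   24.    14. ]
 [ 455.1 -116.5   23. ]
 [ 459.  -250.4   12. ]
 [ 460.7 -252.5   52. ]]
[[ 494.9 -395.6   76. ]
 [ 494.9 -395.5    8. ]
 [ 460.1 -253.9   12. ]]
```

```bash

python3 -m creep '[{"dx":0.004,"dy":0.011,"dz":-0.1,"rx":0,"ry":0,"rz":0,"grip":-1},{"dx":0.004,"dy":0.011,"dz":-0.2,"rx":0,"ry":0,"rz":0,"grip":-1},{"dx":0.004,"dy":0.011,"dz":-0.3,"rx":0,"ry":0,"rz":0,"grip":-1},{"dx":0.004,"dy":0.011,"dz":-0.4,"rx":0,"ry":0,"rz":0,"grip":-1},{"dx":0.004,"dy":0.011,"dz":-0.425,"rx":0,"ry":0,"rz":0,"grip":-1}]'
python3 -m creep '[{"dx":0,"dy":0,"dz":0,"rx":0,"ry":0,"rz":0,"grip":-0.5},{"dx":0,"dy":0,"dz":0,"rx":0,"ry":0,"rz":0,"grip":0},{"dx":0,"dy":0,"dz":0,"rx":0,"ry":0,"rz":0,"grip":1},{"dx":0,"dy":0,"dz":0,"rx":0,"ry":0,"rz":0,"grip":1},{"dx":0,"dy":0,"dz":0,"rx":0,"ry":0,"rz":0,"grip":1}]'
```

```text
clock: 3.38
eef_pos: [493.6, -392.7, 59.4]
tool_rot: [3.139, -0.005, 2.782]
force: [-0.1, -0.3, -0.7]
width: 85.8
gripper_force: 0.0
clock: 4.0
eef_pos: [496.0, -396.1, 63.4]
tool_rot: [-3.141, 0.003, 2.781]
force: [-1.2, 0.4, 7.6]
width: 29.5
gripper_force: 58.7
```

```bash

python3 -m creep '[{"dx":0,"dy":0,"dz":0,"rx":0,"ry":0,"rz":0,"grip":1},{"dx":0,"dy":0,"dz":0,"rx":0,"ry":0,"rz":0,"grip":1},{"dx":0,"dy":0,"dz":0.01,"rx":0,"ry":0,"rz":0,"grip":1},{"dx":0,"dy":0,"dz":0.02,"rx":0,"ry":0,"rz":0,"grip":1},{"dx":0,"dy":0,"dz":0.02,"rx":0,"ry":0,"rz":0,"grip":1}]'
python3 - <<'E'
from h import *
snap('wrist','w3'); save('w3','w3',(130,170,400,384),2.8)
E
```

```text
clock: 4.62
eef_pos: [495.3, -395.6, 69.8]
tool_rot: [-3.141, 0.001, 2.781]
force: [-0.8, -0.1, -1.0]
width: 29.3
gripper_force: 59.3
```

View pics/w3.png

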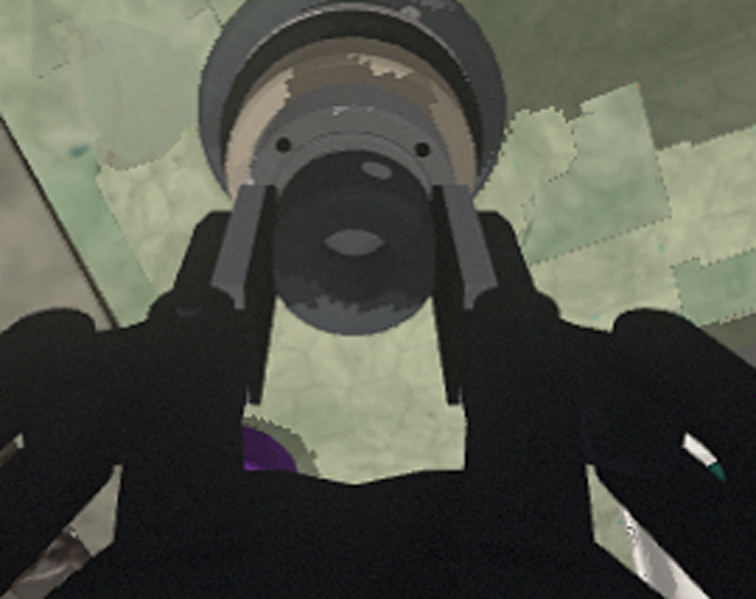

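The crop shows the collar gripped squarely between the pads at (355,250), set screw (377,170) clear of the pads, flange left below.

```bash

python3 -m creep '[{"dx":0,"dy":0,"dz":0.05,"rx":0,"ry":0,"rz":0,"grip":1},{"dx":-0.01,"dy":0.07,"dz":0.1,"rx":0,"ry":0,"rz":0,"grip":1},{"dx":-0.03,"dy":0.2,"dz":0.1,"rx":0,"ry":0,"rz":0,"grip":1},{"dx":-0.053,"dy":0.35,"dz":0.1,"rx":0,"ry":0,"rz":0,"grip":1},{"dx":-0.076,"dy":0.5,"dz":0.1,"rx":0,"ry":0,"rz":0,"grip":1}]'
python3 -m creep '[{"dx":-0.023,"dy":0.15,"dz":0,"rx":0,"ry":0,"rz":0,"grip":1},{"dx":-0.046,"dy":0.3,"dz":0,"rx":0,"ry":0,"rz":0,"grip":1},{"dx":-0.069,"dy":0.43,"dz":0,"rx":0,"ry":0,"rz":0,"grip":1},{"dx":-0.084,"dy":0.52,"dz":0,"rx":0,"ry":0,"rz":0,"grip":1},{"dx":-0.084,"dy":0.5485,"dz":0,"rx":0,"ry":0,"rz":0,"grip":1}]'
python3 - <<'E'
from h import *
snap('wrist','w4')
E
python3 -m creep '[{"dx":0,"dy":0,"dz":-0.08,"rx":0,"ry":0,"rz":0,"grip":1},{"dx":0,"dy":0,"dz":-0.16,"rx":0,"ry":0,"rz":0,"grip":1},{"dx":0,"dy":0,"dz":-0.2,"rx":0,"ry":0,"rz":0,"grip":1},{"dx":0,"dy":0,"dz":-0.225,"rx":0,"ry":0,"rz":0,"grip":1},{"dx":0,"dy":0,"dz":-0.235,"rx":0,"ry":0,"rz":0,"grip":1}]'
python3 -m creep '[{"dx":0,"dy":0,"dz":-0.005,"rx":0,"ry":0,"rz":0,"grip":1},{"dx":0,"dy":0,"dz":-0.01,"rx":0,"ry":0,"rz":0,"grip":1},{"dx":0,"dy":0,"dz":-0.015,"rx":0,"ry":0,"rz":0,"grip":1},{"dx":0,"dy":0,"dz":-0.015,"rx":0,"ry":0,"rz":0,"grip":1},{"dx":0,"dy":0,"dz":-0.015,"rx":0,"ry":0,"rz":0,"grip":1}]'
```

```text
clock: 5.3
eef_pos: [465.0, -194.0, 110.6]
tool_rot: [3.141, 0.002, 2.78]
force: [1.0, 1.4, -1.1]
width: 29.4
gripper_force: 59.9
clock: 5.92
eef_pos: [431.1, 26.5, 110.2]
tool_rot: [3.14, 0.0, 2.785]
force: [0.6, 0.2, 0.2]
width: 29.6
gripper_force: 59.9
clock: 6.6
eef_pos: [432.0, 22.3, 14.9]
tool_rot: [-3.141, 0.001, 2.778]
force: [-0.3, 1.9, -0.4]
width: 29.3
gripper_force: 59.9
clock: 7.22
eef_pos: [431.8, 24.0, 10.2]
tool_rot: [-3.141, -0.001, 2.781]
force: [0.3, 0.6, -1.3]
width: 29.7
gripper_force: 59.9
```

```bash

python3 -m creep '[{"dx":0,"dy":0,"dz":-0.001,"rx":0,"ry":0,"rz":0,"grip":1},{"dx":0,"dy":0,"dz":-0.002,"rx":0,"ry":0,"rz":0,"grip":1},{"dx":0,"dy":0,"dz":-0.003,"rx":0,"ry":0,"rz":0,"grip":1},{"dx":0,"dy":0,"dz":-0.004,"rx":0,"ry":0,"rz":0,"grip":1},{"dx":0,"dy":0,"dz":-0.004,"rx":0,"ry":0,"rz":0,"grip":1}]'
python3 -m creep '[{"dx":0,"dy":0,"dz":-0.001,"rx":0,"ry":0,"rz":0,"grip":1},{"dx":0,"dy":0,"dz":-0.001,"rx":0,"ry":0,"rz":0,"grip":1},{"dx":0,"dy":0,"dz":-0.002,"rx":0,"ry":0,"rz":0,"grip":1},{"dx":0,"dy":0,"dz":-0.002,"rx":0,"ry":0,"rz":0,"grip":1},{"dx":0,"dy":0,"dz":-0.002,"rx":0,"ry":0,"rz":0,"grip":1}]'
```

```text
clock: 7.85
eef_pos: [431.9, 24.1, 9.4]
tool_rot: [-3.141, -0.002, 2.781]
force: [-1.6, -0.1, 7.2]
width: 29.8
gripper_force: 60.7
clock: 8.48
eef_pos: [431.9, 24.1, 9.3]
tool_rot: [-3.141, -0.003, 2.78]
force: [-3.1, 0.3, 15.7]
width: 29.7
gripper_force: 61.5
```

```bash

python3 -m creep '[{"dx":0,"dy":0,"dz":0.002,"rx":0,"ry":0,"rz":0,"grip":1},{"dx":0,"dy":0,"dz":0.002,"rx":0,"ry":0,"rz":0,"grip":0.2},{"dx":0,"dy":0,"dz":0.002,"rx":0,"ry":0,"rz":0,"grip":0.1},{"dx":0,"dy":0,"dz":0.002,"rx":0,"ry":0,"rz":0,"grip":0},{"dx":0,"dy":0,"dz":0.002,"rx":0,"ry":0,"rz":0,"grip":0}]'
python3 -m creep '[{"dx":0,"dy":0,"dz":0.02,"rx":0,"ry":0,"rz":0,"grip":0},{"dx":0,"dy":0,"dz":0.06,"rx":0,"ry":0,"rz":0,"grip":0},{"dx":0,"dy":0,"dz":0.15,"rx":0,"ry":0,"rz":0,"grip":-0.5},{"dx":0,"dy":0,"dz":0.25,"rx":0,"ry":0,"rz":0,"grip":-1},{"dx":0,"dy":0,"dz":0.25,"rx":0,"ry":0,"rz":0,"grip":-1}]'
python3 - <<'E'
from h import *
snap('wrist','w5'); snap('top','t5')
a=np.load('pics/w5.npz')['im'][100:384,130:400]; b=np.load('pics/t5.npz')['im'][150:250,130:350]; w4=np.load('pics/w4.npz')['im']
c=cv2.resize(b,None,fx=1.8,fy=1.8); 
out=np.zeros((384,1000,3),'u1'); out[:284,:270]=a; out[:180,280:676]=c; out=out[:,:680]; out[184:376,280:536]=cv2.resize(w4,None,fx=.5,fy=.5)
cv2.imwrite('pics/c5.png',out[:,:,::-1])
E
```

```text
clock: 9.1
eef_pos: [432.3, 24.0, 9.1]
tool_rot: [-3.14, -0.003, 2.781]
force: [-0.6, -0.7, -0.3]
width: 42.7
gripper_force: 0.0
clock: 9.72
eef_pos: [433.8, 24.2, 111.6]
tool_rot: [3.141, 0.002, 2.781]
force: [-0.5, 0.0, 0.1]
width: 85.3
gripper_force: 0.0
```

View pics/c5.png

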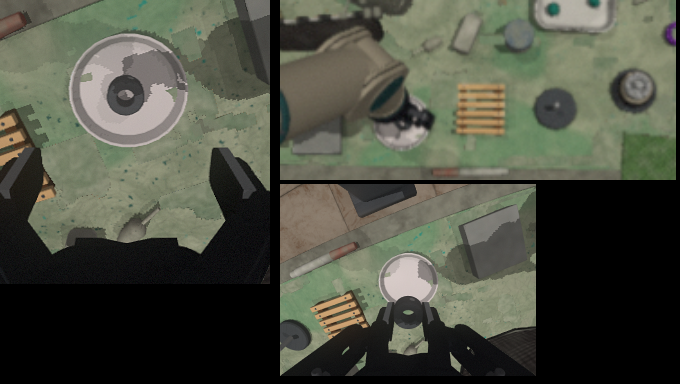

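Collar lies flat, centred in the dish at (126,94) of the composite; the stack is undisturbed. Next the flange.

```bash

python3 -m creep '[{"dx":0.023,"dy":-0.15,"dz":0,"rx":0,"ry":0,"rz":0,"grip":-1},{"dx":0.046,"dy":-0.3,"dz":0,"rx":0,"ry":0,"rz":0,"grip":-1},{"dx":0.069,"dy":-0.45,"dz":0,"rx":0,"ry":0,"rz":0,"grip":-1},{"dx":0.092,"dy":-0.6,"dz":0,"rx":0,"ry":0,"rz":0,"grip":-1},{"dx":0.115,"dy":-0.75,"dz":0,"rx":0,"ry":0,"rz":0,"grip":-1}]'
python3 -m creep '[{"dx":0.023,"dy":-0.15,"dz":0,"rx":0,"ry":0,"rz":0,"grip":-1},{"dx":0.045,"dy":-0.27,"dz":0,"rx":0,"ry":0,"rz":0,"grip":-1},{"dx":0.045,"dy":-0.2988,"dz":0,"rx":0,"ry":0,"rz":0,"grip":-1},{"dx":0.045,"dy":-0.2988,"dz":-0.04,"rx":0,"ry":0,"rz":0,"grip":-1},{"dx":0.045,"dy":-0.2988,"dz":-0.08,"rx":0,"ry":0,"rz":0,"grip":-1}]'
python3 -m creep '[{"dx":0,"dy":0,"dz":-0.04,"rx":0,"ry":0,"rz":0,"grip":-1},{"dx":0,"dy":0,"dz":-0.07,"rx":0,"ry":0,"rz":0,"grip":-1},{"dx":0,"dy":0,"dz":-0.083,"rx":0,"ry":0,"rz":0,"grip":-0.6},{"dx":0,"dy":0,"dz":-0.083,"rx":0,"ry":0,"rz":0,"grip":-0.3},{"dx":0,"dy":0,"dz":-0.083,"rx":0,"ry":0,"rz":0,"grip":-0.3}]'
```

```text
clock: 10.45
eef_pos: [477.7, -277.3, 107.8]
tool_rot: [3.142, -0.005, 2.78]
force: [1.2, 0.6, -0.3]
width: 85.5
gripper_force: 0.0
clock: 11.08
eef_pos: [496.2, -392.5, 75.0]
tool_rot: [3.14, -0.005, 2.782]
force: [-0.5, 0.7, -0.7]
width: 85.3
gripper_force: 0.0
clock: 11.7
eef_pos: [496.6, -395.9, 44.5]
tool_rot: [-3.14, -0.002, 2.781]
force: [-0.3, -0.0, 0.2]
width: 55.2
gripper_force: 0.0
```

```bash

python3 -m creep '[{"dx":-0.003,"dy":0,"dz":0,"rx":0,"ry":0,"rz":0,"grip":-0.2},{"dx":-0.003,"dy":0,"dz":0,"rx":0,"ry":0,"rz":0,"grip":1},{"dx":-0.003,"dy":0,"dz":0,"rx":0,"ry":0,"rz":0,"grip":1},{"dx":-0.003,"dy":0,"dz":0,"rx":0,"ry":0,"rz":0,"grip":1},{"dx":-0.003,"dy":0,"dz":0,"rx":0,"ry":0,"rz":0,"grip":1}]'
python3 -m creep '[{"dx":0,"dy":0,"dz":0.01,"rx":0,"ry":0,"rz":0,"grip":1},{"dx":0,"dy":0,"dz":0.03,"rx":0,"ry":0,"rz":0,"grip":1},{"dx":0,"dy":0,"dz":0.07,"rx":0,"ry":0,"rz":0,"grip":1},{"dx":0,"dy":0,"dz":0.12,"rx":0,"ry":0,"rz":0,"grip":1},{"dx":0,"dy":0,"dz":0.12,"rx":0,"ry":0,"rz":0,"grip":1}]'
python3 - <<'E'
from h import *
snap('wrist','w6'); save('w6','w6',(100,100,430,384),1.5)
E
```

```text
clock: 12.32
eef_pos: [495.2, -395.9, 45.0]
tool_rot: [-3.14, -0.002, 2.781]
force: [-0.8, 0.2, 5.3]
width: 43.5
gripper_force: 60.5
clock: 12.95
eef_pos: [496.2, -396.8, 94.5]
tool_rot: [-3.139, 0.002, 2.781]
force: [-0.2, -0.1, -2.0]
width: 43.3
gripper_force: 61.2
```

View pics/w6.png

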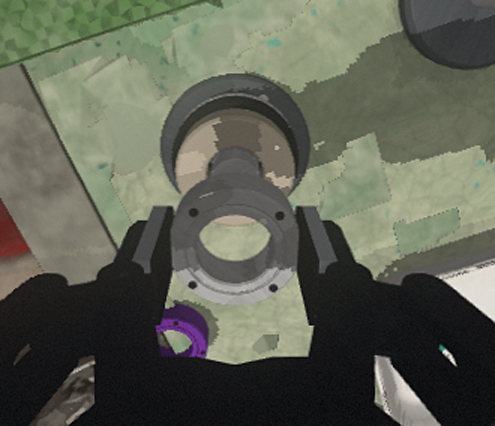

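The picture shows the flange (235,240) in the pads, felt disc left on the stand.

```bash

python3 -m creep '[{"dx":-0.03,"dy":0.13,"dz":0,"rx":0,"ry":0,"rz":0,"grip":1},{"dx":-0.06,"dy":0.25,"dz":0,"rx":0,"ry":0,"rz":0,"grip":1},{"dx":-0.08,"dy":0.33,"dz":0,"rx":0,"ry":0,"rz":0,"grip":1},{"dx":-0.0875,"dy":0.355,"dz":0,"rx":0,"ry":0,"rz":0,"grip":1},{"dx":-0.0875,"dy":0.355,"dz":0,"rx":0,"ry":0,"rz":0,"grip":1}]'
python3 -m creep '[{"dx":0,"dy":0,"dz":0,"rx":0,"ry":0,"rz":0,"grip":1},{"dx":0,"dy":0,"dz":0,"rx":0,"ry":0,"rz":0,"grip":1},{"dx":0,"dy":0,"dz":-0.02,"rx":0,"ry":0,"rz":0,"grip":1},{"dx":0,"dy":0,"dz":-0.05,"rx":0,"ry":0,"rz":0,"grip":1},{"dx":0,"dy":0,"dz":-0.05,"rx":0,"ry":0,"rz":0,"grip":1}]'
python3 - <<'E'
from h import *
snap('wrist','w7'); save('w7','w7',(160,150,360,330),3)
E
```

```text
clock: 13.62
eef_pos: [460.5, -253.8, 92.0]
tool_rot: [-3.14, -0.002, 2.781]
force: [0.7, -0.5, -1.3]
width: 43.3
gripper_force: 61.4
clock: 14.25
eef_pos: [459.3, -253.0, 70.6]
tool_rot: [-3.141, -0.005, 2.78]
force: [0.0, -0.4, -1.9]
width: 43.2
gripper_force: 61.4
```

View pics/w7.png

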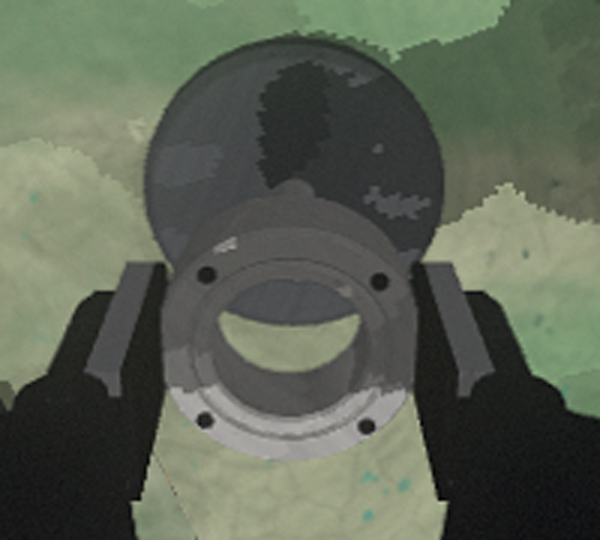

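```bash
python3 - <<'E'
from h import *
P=w2px('w7',[(460.3,-253.5,52),(459.3,-253,84),(460.3,-253.5,12)])
print((P-[160,150]+.5)*3-.5, ctrl.read_state()['eef_pos'])
E
```

```text
[[288.98184945 266.01906546]
 [289.53457786 344.50513552]
 [289.08677107 193.62575173]] [ 459.61493548 -253.29778324   71.19158048]
```

Disc centre at about (294,185), flange centre at (290,350): the flange is within about 2–3 mm of the pin axis, so I nudge slightly and lower.

```bash

python3 -m creep '[{"dx":-0.005,"dy":0.004,"dz":0,"rx":0,"ry":0,"rz":0,"grip":1},{"dx":-0.005,"dy":0.004,"dz":-0.05,"rx":0,"ry":0,"rz":0,"grip":1},{"dx":-0.005,"dy":0.004,"dz":-0.1,"rx":0,"ry":0,"rz":0,"grip":1},{"dx":-0.005,"dy":0.004,"dz":-0.125,"rx":0,"ry":0,"rz":0,"grip":1},{"dx":-0.005,"dy":0.004,"dz":-0.13,"rx":0,"ry":0,"rz":0,"grip":1}]'
python3 -m creep '[{"dx":0,"dy":0,"dz":-0.003,"rx":0,"ry":0,"rz":0,"grip":1},{"dx":0,"dy":0,"dz":-0.005,"rx":0,"ry":0,"rz":0,"grip":1},{"dx":0,"dy":0,"dz":-0.007,"rx":0,"ry":0,"rz":0,"grip":1},{"dx":0,"dy":0,"dz":-0.009,"rx":0,"ry":0,"rz":0,"grip":1},{"dx":0,"dy":0,"dz":-0.009,"rx":0,"ry":0,"rz":0,"grip":1}]'
```

```text
clock: 14.92
eef_pos: [457.9, -251.9, 19.7]
tool_rot: [-3.14, -0.003, 2.781]
force: [0.6, -0.5, -1.1]
width: 43.2
gripper_force: 61.4
clock: 15.55
eef_pos: [458.2, -251.9, 16.4]
tool_rot: [-3.14, -0.003, 2.781]
force: [0.3, -0.6, -1.4]
width: 42.7
gripper_force: 61.4
```

```bash

python3 -m creep '[{"dx":0,"dy":0,"dz":-0.001,"rx":0,"ry":0,"rz":0,"grip":1},{"dx":0,"dy":0,"dz":-0.002,"rx":0,"ry":0,"rz":0,"grip":1},{"dx":0,"dy":0,"dz":-0.003,"rx":0,"ry":0,"rz":0,"grip":1},{"dx":0,"dy":0,"dz":-0.004,"rx":0,"ry":0,"rz":0,"grip":1},{"dx":0,"dy":0,"dz":-0.004,"rx":0,"ry":0,"rz":0,"grip":1}]'
```

```text
clock: 16.18
eef_pos: [458.2, -251.9, 15.0]
tool_rot: [-3.141, -0.003, 2.781]
force: [-0.7, 1.1, 3.3]
width: 43.3
gripper_force: 61.9
```

```bash

python3 -m creep '[{"dx":0,"dy":0,"dz":-0.001,"rx":0,"ry":0,"rz":0,"grip":1},{"dx":0,"dy":0,"dz":-0.001,"rx":0,"ry":0,"rz":0,"grip":0},{"dx":0,"dy":0,"dz":-0.001,"rx":0,"ry":0,"rz":0,"grip":-0.15},{"dx":0,"dy":0,"dz":0,"rx":0,"ry":0,"rz":0,"grip":-0.3},{"dx":0,"dy":0,"dz":0,"rx":0,"ry":0,"rz":0,"grip":-0.3}]'
python3 -m creep '[{"dx":0,"dy":0,"dz":0.02,"rx":0,"ry":0,"rz":0,"grip":-0.3},{"dx":0,"dy":0,"dz":0.08,"rx":0,"ry":0,"rz":0,"grip":-0.3},{"dx":0,"dy":0,"dz":0.2,"rx":0,"ry":0,"rz":0,"grip":-1},{"dx":0.015,"dy":-0.06,"dz":0.24,"rx":0,"ry":0,"rz":0,"grip":-1},{"dx":0.05,"dy":-0.2,"dz":0.24,"rx":0,"ry":0,"rz":0,"grip":-1}]'
python3 - <<'E'
from h import *
snap('wrist','w8'); save('w8','w8',s=1.2)
E
```

```text
clock: 16.8
eef_pos: [458.2, -251.9, 14.6]
tool_rot: [-3.14, -0.003, 2.781]
force: [0.3, -0.3, 0.3]
width: 55.6
gripper_force: 0.0
clock: 17.42
eef_pos: [479.9, -330.0, 112.7]
tool_rot: [3.14, -0.001, 2.785]
force: [0.8, -0.4, 0.7]
width: 85.5
gripper_force: 0.0
```

View pics/w8.png

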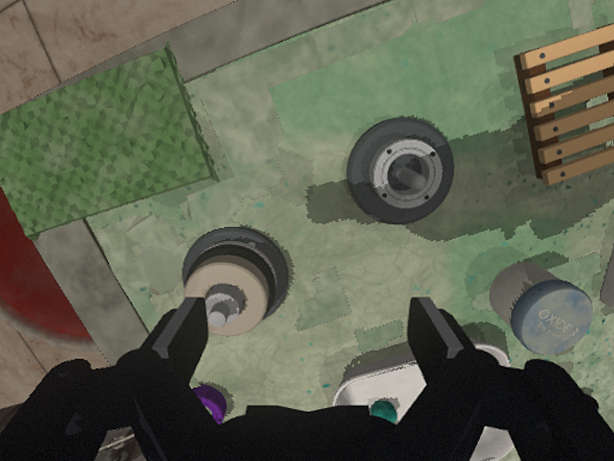

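Flange seated flat around the pin at (405,175); felt disc next.

```bash

python3 -m creep '[{"dx":0.03,"dy":-0.12,"dz":0,"rx":0,"ry":0,"rz":0,"grip":-1},{"dx":0.0425,"dy":-0.159,"dz":0,"rx":0,"ry":0,"rz":0,"grip":-1},{"dx":0.0425,"dy":-0.159,"dz":0,"rx":0,"ry":0,"rz":0,"grip":-1},{"dx":0.0425,"dy":-0.159,"dz":-0.07,"rx":0,"ry":0,"rz":0,"grip":-1},{"dx":0.0425,"dy":-0.159,"dz":-0.13,"rx":0,"ry":0,"rz":0,"grip":-1}]'
python3 -m creep '[{"dx":0,"dy":0,"dz":-0.04,"rx":0,"ry":0,"rz":0,"grip":-1},{"dx":0,"dy":0,"dz":-0.07,"rx":0,"ry":0,"rz":0,"grip":-1},{"dx":0,"dy":0,"dz":-0.0845,"rx":0,"ry":0,"rz":0,"grip":-1},{"dx":0,"dy":0,"dz":-0.0845,"rx":0,"ry":0,"rz":0,"grip":-0.7},{"dx":0,"dy":0,"dz":-0.0845,"rx":0,"ry":0,"rz":0,"grip":-0.55}]'
python3 -m creep '[{"dx":0,"dy":0,"dz":0,"rx":0,"ry":0,"rz":0,"grip":-0.45},{"dx":0,"dy":0,"dz":0,"rx":0,"ry":0,"rz":0,"grip":1},{"dx":0,"dy":0,"dz":0,"rx":0,"ry":0,"rz":0,"grip":1},{"dx":0,"dy":0,"dz":0,"rx":0,"ry":0,"rz":0,"grip":1},{"dx":0,"dy":0,"dz":0,"rx":0,"ry":0,"rz":0,"grip":1}]'
```

```text
clock: 18.1
eef_pos: [495.1, -393.5, 58.2]
tool_rot: [3.141, -0.003, 2.782]
force: [0.1, 0.5, -0.5]
width: 85.4
gripper_force: 0.0
clock: 18.73
eef_pos: [495.4, -395.9, 25.6]
tool_rot: [-3.14, -0.002, 2.781]
force: [0.1, -0.1, -0.7]
width: 66.5
gripper_force: 0.0
clock: 19.35
eef_pos: [495.5, -396.0, 26.1]
tool_rot: [-3.14, -0.001, 2.781]
force: [0.2, 1.1, 5.8]
width: 54.9
gripper_force: 63.8
```

```bash

python3 -m creep '[{"dx":0,"dy":0,"dz":0.01,"rx":0,"ry":0,"rz":0,"grip":1},{"dx":0,"dy":0,"dz":0.03,"rx":0,"ry":0,"rz":0,"grip":1},{"dx":0,"dy":0,"dz":0.08,"rx":0,"ry":0,"rz":0,"grip":1},{"dx":0,"dy":0,"dz":0.15,"rx":0,"ry":0,"rz":0,"grip":1},{"dx":0,"dy":0.03,"dz":0.17,"rx":0,"ry":0,"rz":0,"grip":1}]'
python3 -m creep '[{"dx":-0.02,"dy":0.12,"dz":0,"rx":0,"ry":0,"rz":0,"grip":1},{"dx":-0.04,"dy":0.26,"dz":0,"rx":0,"ry":0,"rz":0,"grip":1},{"dx":-0.06,"dy":0.4,"dz":0,"rx":0,"ry":0,"rz":0,"grip":1},{"dx":-0.09,"dy":0.5,"dz":0,"rx":0,"ry":0,"rz":0,"grip":1},{"dx":-0.09,"dy":0.5,"dz":0,"rx":0,"ry":0,"rz":0,"grip":1}]'
python3 - <<'E'
from h import *
snap('wrist','w9'); save('w9','w9',s=1.5)
E
```

```text
clock: 19.98
eef_pos: [495.7, -385.3, 95.8]
tool_rot: [-3.138, 0.001, 2.779]
force: [-0.8, 0.7, -0.7]
width: 54.9
gripper_force: 64.4
clock: 20.6
eef_pos: [457.7, -178.0, 92.6]
tool_rot: [3.139, -0.007, 2.786]
force: [0.2, -0.2, 0.2]
width: 55.2
gripper_force: 64.4
```

View pics/w9.png

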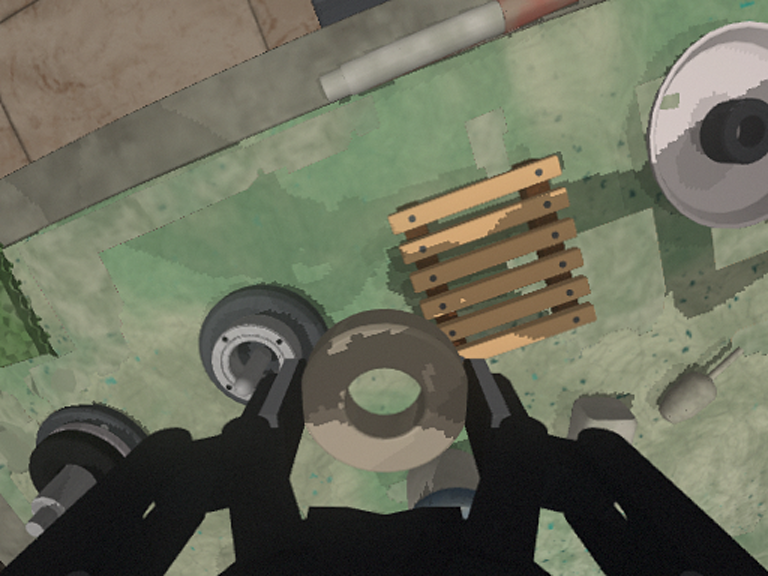

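```bash
python3 - <<'E'
from h import *
np.set_printoptions(precision=1,suppress=True)
p=(np.array([(411,218),(539,173),(576,319),(461,359),(451,346),(422,249),(548,204)])+.5)/1.5-.5
W=px2w('w9',p,[23]*7); print(W,W[:4].mean(0))
p=(np.array([(433,278),(443,306),(556,235),(563,264)])+.5)/1.5-.5
W=px2w('w9',p,[23]*4); print(W.mean(0))
print((w2px('w9',[(457.5,-178.3,108.5)])+.5)*1.5-.5,ctrl.read_state()['eef_pos'])
E
```

```text
[[ 416.8 -148.9   23. ]
 [ 417.6  -84.4   23. ]
 [ 497.   -84.5   23. ]
 [ 497.4 -148.7   23. ]
 [ 488.2 -151.4   23. ]
 [ 433.2 -148.9   23. ]
 [ 433.3  -84.    23. ]] [ 457.2 -116.6   23. ]
[ 457.3 -116.3   23. ]
[[383.6 400.7]] [ 458.9 -181.    93. ]
```

```bash

python3 -m creep '[{"dx":-0.003,"dy":0.08,"dz":0,"rx":0,"ry":0,"rz":0,"grip":1},{"dx":-0.003,"dy":0.14,"dz":0,"rx":0,"ry":0,"rz":0,"grip":1},{"dx":-0.003,"dy":0.164,"dz":0,"rx":0,"ry":0,"rz":0,"grip":1},{"dx":-0.003,"dy":0.164,"dz":0,"rx":0,"ry":0,"rz":0,"grip":1},{"dx":-0.003,"dy":0.164,"dz":0,"rx":0,"ry":0,"rz":0,"grip":1}]'
python3 -m creep '[{"dx":0,"dy":0,"dz":0,"rx":0,"ry":0,"rz":0,"grip":1},{"dx":0,"dy":0,"dz":0,"rx":0,"ry":0,"rz":0,"grip":1},{"dx":0,"dy":0,"dz":0,"rx":0,"ry":0,"rz":0,"grip":1},{"dx":0,"dy":0,"dz":0,"rx":0,"ry":0,"rz":0,"grip":1},{"dx":0,"dy":0,"dz":0,"rx":0,"ry":0,"rz":0,"grip":1}]'
python3 - <<'E'
from h import *
np.set_printoptions(precision=1,suppress=True)
d=lambda n:np.load(f'pics/{n}.npz')['world_from_camera'][:3,3]
print('w9 tcp',d('w9')+[74.4,-27.7,-143.1])
snap('wrist','w10'); save('w10','w10',(150,80,400,280),3)
print(d('w10')+[74.4,-27.7,-143.1],ctrl.read_state()['eef_pos'])
E
```

```text
clock: 21.28
eef_pos: [458.2, -119.5, 93.1]
tool_rot: [-3.139, -0.001, 2.779]
force: [1.1, -0.1, -0.7]
width: 55.1
gripper_force: 64.4
clock: 21.9
eef_pos: [458.0, -117.9, 92.9]
tool_rot: [-3.14, -0.003, 2.781]
force: [-0.7, -0.1, 0.7]
width: 54.7
gripper_force: 64.4
w9 tcp [ 458.2 -178.7   93. ]
[ 458.2 -117.5   93. ] [ 458.  -117.8   93. ]
```

View pics/w10.png

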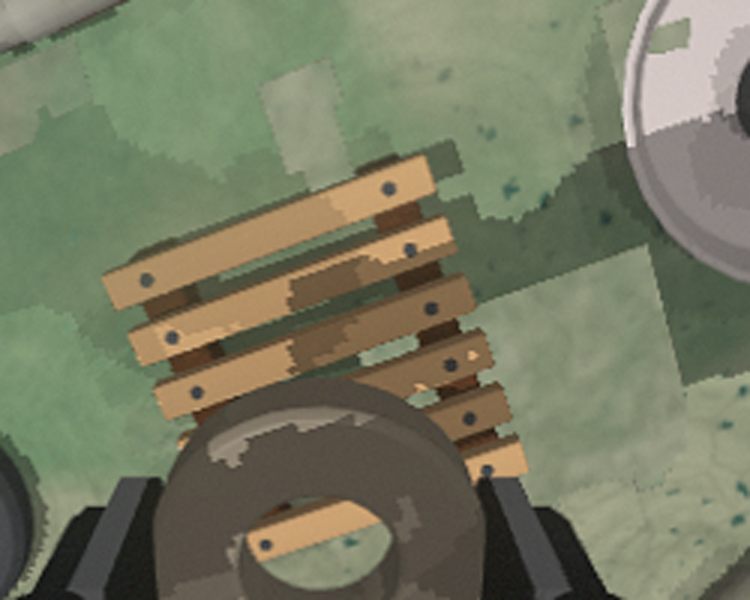

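```bash
python3 - <<'E'
from h import *
np.set_printoptions(precision=1,suppress=True)
p=(np.array([(147,280),(389,188),(487,470),(265,544)])+.5)/3-.5+[150,80]
W=px2w('w10',p,[23]*4); print(W,W.mean(0))
E
```

```text
[[ 417.1 -148.6   23. ]
 [ 416.9  -84.5   23. ]
 [ 497.1  -84.7   23. ]
 [ 497.  -148.8   23. ]] [ 457.  -116.6   23. ]
```

Rack screws put its centre at (457.0, -116.6); lower the felt there.

```bash

python3 -m creep '[{"dx":-0.001,"dy":0.003,"dz":-0.06,"rx":0,"ry":0,"rz":0,"grip":1},{"dx":-0.001,"dy":0.003,"dz":-0.11,"rx":0,"ry":0,"rz":0,"grip":1},{"dx":-0.001,"dy":0.003,"dz":-0.145,"rx":0,"ry":0,"rz":0,"grip":1},{"dx":-0.001,"dy":0.003,"dz":-0.16,"rx":0,"ry":0,"rz":0,"grip":1},{"dx":-0.001,"dy":0.003,"dz":-0.165,"rx":0,"ry":0,"rz":0,"grip":1}]'
python3 -m creep '[{"dx":0,"dy":0,"dz":-0.002,"rx":0,"ry":0,"rz":0,"grip":1},{"dx":0,"dy":0,"dz":-0.004,"rx":0,"ry":0,"rz":0,"grip":1},{"dx":0,"dy":0,"dz":-0.006,"rx":0,"ry":0,"rz":0,"grip":1},{"dx":0,"dy":0,"dz":-0.008,"rx":0,"ry":0,"rz":0,"grip":1},{"dx":0,"dy":0,"dz":-0.009,"rx":0,"ry":0,"rz":0,"grip":1}]'
```

```text
clock: 22.58
eef_pos: [457.5, -116.8, 26.8]
tool_rot: [-3.14, -0.003, 2.781]
force: [-0.5, -0.4, -0.8]
width: 54.8
gripper_force: 64.5
clock: 23.2
eef_pos: [457.6, -116.6, 23.4]
tool_rot: [-3.14, -0.003, 2.781]
force: [-0.1, 0.4, -0.9]
width: 54.5
gripper_force: 64.5
```

```bash

python3 -m creep '[{"dx":0,"dy":0,"dz":-0.001,"rx":0,"ry":0,"rz":0,"grip":1},{"dx":0,"dy":0,"dz":-0.001,"rx":0,"ry":0,"rz":0,"grip":1},{"dx":0,"dy":0,"dz":-0.002,"rx":0,"ry":0,"rz":0,"grip":1},{"dx":0,"dy":0,"dz":-0.002,"rx":0,"ry":0,"rz":0,"grip":1},{"dx":0,"dy":0,"dz":-0.002,"rx":0,"ry":0,"rz":0,"grip":1}]'
```

```text
clock: 23.82
eef_pos: [457.6, -116.7, 23.0]
tool_rot: [-3.141, -0.002, 2.781]
force: [-1.4, 1.8, 7.4]
width: 55.0
gripper_force: 65.3
```

```bash

python3 -m creep '[{"dx":0,"dy":0,"dz":0,"rx":0,"ry":0,"rz":0,"grip":0},{"dx":0,"dy":0,"dz":0.001,"rx":0,"ry":0,"rz":0,"grip":-0.4},{"dx":0,"dy":0,"dz":0.001,"rx":0,"ry":0,"rz":0,"grip":-0.5},{"dx":0,"dy":0,"dz":0.001,"rx":0,"ry":0,"rz":0,"grip":-0.65},{"dx":0,"dy":0,"dz":0.001,"rx":0,"ry":0,"rz":0,"grip":-0.65}]'
python3 -m creep '[{"dx":0,"dy":0,"dz":0.02,"rx":0,"ry":0,"rz":0,"grip":-0.65},{"dx":0,"dy":0,"dz":0.08,"rx":0,"ry":0,"rz":0,"grip":-0.65},{"dx":0,"dy":0,"dz":0.2,"rx":0,"ry":0,"rz":0,"grip":-1},{"dx":0,"dy":-0.06,"dz":0.22,"rx":0,"ry":0,"rz":0,"grip":-1},{"dx":0.02,"dy":-0.2,"dz":0.22,"rx":0,"ry":0,"rz":0,"grip":-1}]'
python3 - <<'E'
from h import *
snap('wrist','w11'); save('w11','w11',s=1)
snap('top','t11')
E
```

```text
clock: 24.45
eef_pos: [457.5, -116.7, 22.9]
tool_rot: [-3.14, -0.003, 2.781]
force: [0.9, 0.2, -0.2]
width: 70.4
gripper_force: 0.0
clock: 25.08
eef_pos: [466.4, -194.3, 112.1]
tool_rot: [3.14, -0.003, 2.787]
force: [1.4, -0.2, -0.5]
width: 85.6
gripper_force: 0.0
```

View pics/w11.png

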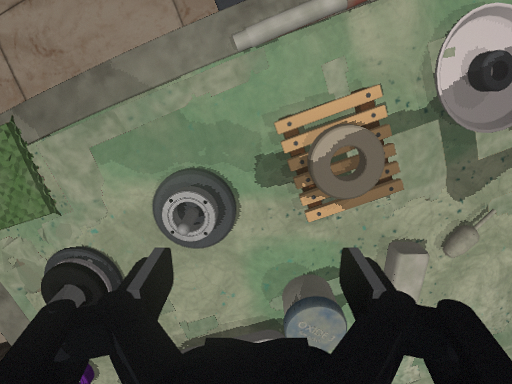

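Felt lies centred on the rack at (347,160). I have used more than the allotted picture views, so from here on I view none and rely on numbers and image code. Next, the backing plate.

```bash

python3 -m creep '[{"dx":0.02,"dy":-0.14,"dz":0,"rx":0,"ry":0,"rz":0,"grip":-1},{"dx":0.04,"dy":-0.28,"dz":0,"rx":0,"ry":0,"rz":0,"grip":-1},{"dx":0.06,"dy":-0.42,"dz":0,"rx":0,"ry":0,"rz":0,"grip":-1},{"dx":0.074,"dy":-0.497,"dz":0,"rx":0,"ry":0,"rz":0,"grip":-1},{"dx":0.074,"dy":-0.497,"dz":0,"rx":0,"ry":0,"rz":0,"grip":-1}]'
python3 -m creep '[{"dx":0,"dy":0,"dz":0,"rx":0,"ry":0,"rz":0,"grip":-1},{"dx":0,"dy":0,"dz":-0.1,"rx":0,"ry":0,"rz":0,"grip":-1},{"dx":0,"dy":0,"dz":-0.18,"rx":0,"ry":0,"rz":0,"grip":-1},{"dx":0,"dy":0,"dz":-0.22,"rx":0,"ry":0,"rz":0,"grip":-1},{"dx":0,"dy":0,"dz":-0.225,"rx":0,"ry":0,"rz":0,"grip":-1}]'
python3 -m creep '[{"dx":0,"dy":0,"dz":-0.015,"rx":0,"ry":0,"rz":0,"grip":-1},{"dx":0,"dy":0,"dz":-0.03,"rx":0,"ry":0,"rz":0,"grip":-1},{"dx":0,"dy":0,"dz":-0.0365,"rx":0,"ry":0,"rz":0,"grip":-1},{"dx":0,"dy":0,"dz":-0.0365,"rx":0,"ry":0,"rz":0,"grip":-0.85},{"dx":0,"dy":0,"dz":-0.0365,"rx":0,"ry":0,"rz":0,"grip":-0.75}]'
```

```text
clock: 25.8
eef_pos: [494.1, -398.5, 111.3]
tool_rot: [-3.138, -0.002, 2.777]
force: [-0.2, 0.3, -0.6]
width: 85.3
gripper_force: 0.0
clock: 26.42
eef_pos: [495.0, -394.1, 20.4]
tool_rot: [-3.141, -0.004, 2.782]
force: [-0.1, 0.1, 0.1]
width: 85.0
gripper_force: 0.0
clock: 27.05
eef_pos: [495.2, -395.6, 6.6]
tool_rot: [-3.14, -0.002, 2.781]
force: [-1.0, 0.0, 0.2]
width: 74.6
gripper_force: 0.0
```

```bash

python3 -m creep '[{"dx":0,"dy":0,"dz":0,"rx":0,"ry":0,"rz":0,"grip":-0.65},{"dx":0,"dy":0,"dz":0,"rx":0,"ry":0,"rz":0,"grip":1},{"dx":0,"dy":0,"dz":0,"rx":0,"ry":0,"rz":0,"grip":1},{"dx":0,"dy":0,"dz":0,"rx":0,"ry":0,"rz":0,"grip":1},{"dx":0,"dy":0,"dz":0,"rx":0,"ry":0,"rz":0,"grip":1}]'
python3 -m creep '[{"dx":0,"dy":0,"dz":0.005,"rx":0,"ry":0,"rz":0,"grip":1},{"dx":0,"dy":0,"dz":0.02,"rx":0,"ry":0,"rz":0,"grip":1},{"dx":0,"dy":0,"dz":0.06,"rx":0,"ry":0,"rz":0,"grip":1},{"dx":0,"dy":0,"dz":0.12,"rx":0,"ry":0,"rz":0,"grip":1},{"dx":0,"dy":0,"dz":0.2,"rx":0,"ry":0,"rz":0,"grip":1}]'
```

```text
clock: 27.68
eef_pos: [495.3, -395.9, 7.1]
tool_rot: [-3.14, -0.002, 2.781]
force: [-1.3, 0.5, 5.2]
width: 62.9
gripper_force: 67.0
clock: 28.3
eef_pos: [494.8, -394.9, 87.4]
tool_rot: [-3.141, -0.004, 2.781]
force: [1.3, -0.1, -3.1]
width: 62.7
gripper_force: 67.6
```

```bash

python3 -m creep '[{"dx":-0.01,"dy":0.1,"dz":0.02,"rx":0,"ry":0,"rz":0,"grip":1},{"dx":-0.03,"dy":0.25,"dz":0.02,"rx":0,"ry":0,"rz":0,"grip":1},{"dx":-0.05,"dy":0.4,"dz":0.02,"rx":0,"ry":0,"rz":0,"grip":1},{"dx":-0.07,"dy":0.55,"dz":0.02,"rx":0,"ry":0,"rz":0,"grip":1},{"dx":-0.09,"dy":0.7,"dz":0.02,"rx":0,"ry":0,"rz":0,"grip":1}]'
python3 -m creep '[{"dx":-0.02,"dy":0.15,"dz":0,"rx":0,"ry":0,"rz":0,"grip":1},{"dx":-0.04,"dy":0.3,"dz":0,"rx":0,"ry":0,"rz":0,"grip":1},{"dx":-0.06,"dy":0.45,"dz":0,"rx":0,"ry":0,"rz":0,"grip":1},{"dx":-0.075,"dy":0.55,"dz":0,"rx":0,"ry":0,"rz":0,"grip":1},{"dx":-0.075,"dy":0.55,"dz":0,"rx":0,"ry":0,"rz":0,"grip":1}]'
python3 -m creep '[{"dx":0,"dy":0,"dz":0,"rx":0,"ry":0,"rz":0,"grip":1},{"dx":0,"dy":0,"dz":0,"rx":0,"ry":0,"rz":0,"grip":1},{"dx":0,"dy":0,"dz":0,"rx":0,"ry":0,"rz":0,"grip":1},{"dx":0,"dy":0,"dz":0,"rx":0,"ry":0,"rz":0,"grip":1},{"dx":0,"dy":0,"dz":0,"rx":0,"ry":0,"rz":0,"grip":1}]'
python3 - <<'E'
from h import *
np.set_printoptions(precision=1,suppress=True)
snap('wrist','w12')
for n in('w4','w12'):
    im=np.load(f'pics/{n}.npz')['im'].astype(int)
    ctr=w2px(n,[(415.5,176,30)])[0]; print(n,ctr)
    # warp world plane z=30, 1px=1mm, region x 350..480, y 110..240 ; row=x, col=y
    g=np.array([[x,y,30] for x in range(350,481) for y in range(110,241)],float)
    m=w2px(n,g).astype(np.float32).reshape(131,131,2)
    r=cv2.remap(im.astype('u1'),m[...,0],m[...,1],cv2.INTER_LINEAR).astype(int)
    np.save(f'pics/{n}_r.npy',r)
    for a,l in((r[40:91].mean(0),'y'),(r[:,40:91].mean(1),'x')):
        print(l,[(i*4+(110 if l=='y' else 350),*a[i*4].round().astype(int)) for i in range(33)])
E
```

```text
clock: 28.92
eef_pos: [459.2, -113.5, 95.4]
tool_rot: [3.142, -0.001, 2.78]
force: [1.6, 1.0, -2.9]
width: 62.3
gripper_force: 67.6
clock: 29.55
eef_pos: [428.4, 108.9, 94.8]
tool_rot: [3.14, -0.004, 2.788]
force: [-0.2, 0.1, -3.2]
width: 62.8
gripper_force: 67.7
clock: 30.18
eef_pos: [429.2, 104.2, 94.3]
tool_rot: [-3.14, -0.003, 2.78]
force: [0.1, -0.1, -2.4]
width: 63.0
gripper_force: 67.7
w4 [431.7 120. ]
y [(110, np.int64(98), np.int64(101), np.int64(84)), (114, np.int64(96), np.int64(99), np.int64(82)), (118, np.int64(90), np.int64(94), np.int64(78)), (122, np.int64(78), np.int64(83), np.int64(68)), (126, np.int64(75), np.int64(81), np.int64(66)), (130, np.int64(58), np.int64(58), np.int64(54)), (134, np.int64(57), np.int64(57), np.int64(53)), (138, np.int64(93), np.int64(92), np.int64(88)), (142, np.int64(93), np.int64(92), np.int64(87)), (146, np.int64(93), np.int64(92), np.int64(88)), (150, np.int64(93), np.int64(92), np.int64(88)), (154, np.int64(93), np.int64(92), np.int64(87)), (158, np.int64(93), np.int64(92), np.int64(87)), (162, np.int64(94), np.int64(93), np.int64(89)
[... 5301 characters left out ...]
(426, np.int64(98), np.int64(96), np.int64(92)), (430, np.int64(98), np.int64(97), np.int64(93)), (434, np.int64(98), np.int64(98), np.int64(93)), (438, np.int64(98), np.int64(97), np.int64(92)), (442, np.int64(99), np.int64(98), np.int64(93)), (446, np.int64(99), np.int64(98), np.int64(93)), (450, np.int64(99), np.int64(98), np.int64(93)), (454, np.int64(99), np.int64(98), np.int64(93)), (458, np.int64(99), np.int64(98), np.int64(93)), (462, np.int64(164), np.int64(168), np.int64(139)), (466, np.int64(169), np.int64(173), np.int64(144)), (470, np.int64(168), np.int64(172), np.int64(143)), (474, np.int64(168), np.int64(172), np.int64(143)), (478, np.int64(164), np.int64(168), np.int64(141))]
```

```bash
python3 - <<'E'
from h import *
for n in('w4','w12'):
    r=np.load(f'pics/{n}_r.npy').astype('u1'); 
    m=((r[...,0].astype(int)>=r[...,1])&(r[...,0].astype(int)-r[...,2]<10)).astype('u1')
    # top face brightness > 70
    m&=(r[...,0]>72).astype('u1')
    m=cv2.morphologyEx(m,cv2.MORPH_OPEN,np.ones((7,7))); 
    k,l,s,c=cv2.connectedComponentsWithStats(m); i=l[66,66]; print(n,s[i]+[110,350,0,0,0],c[i]+[110,350])
    q=cv2.minAreaRect(np.argwhere(l==i).astype(np.float32)); print(q)
print(ctrl.read_state()['eef_pos'])
E
```

```text
w4 [ 154  370   66   70 1908] [184.90146751 395.88522013]
((54.5, 76.5), (65.0, 69.0), 90.0)
w12 [ 137  398   85   62 2811] [178.95802206 427.18498755]
((78.47461700439453, 69.3553237915039), (59.99001693725586, 84.85523223876953), 4.085616588592529)
[429.15312674 104.32694064  94.31497159]
```

```bash
python3 - <<'E'
from h import *
r=np.load('pics/w12_r.npy')
for lo,hi in((366,376),(456,465)):
    for a,b in((35,55),(75,100)): print('x',lo,r[lo-350:hi-350,a:b,0].mean(1).round(),(r[lo-350:hi-350,a:b,0]-r[lo-350:hi-350,a:b,2]).mean(1).round())
for lo,hi in((132,141),(216,225)):
    for a,b in((30,45),(75,100)): print('y',lo,r[a:b,lo-110:hi-110,0].mean(0).round(),(r[a:b,lo-110:hi-110,0]-r[a:b,lo-110:hi-110,2]).mean(0).round())
E
```

```text
x 366 [144. 142. 143. 131.  89. 101. 140. 151. 150. 150.] [14. 14. 14. 13.  7.  7.  8.  9.  9.  8.]
x 366 [135. 125.  86.  91. 135. 152. 152. 152. 151. 151.] [14. 13.  7.  6.  8.  9.  9.  9.  9.  9.]
x 456 [ 99.  98.  98. 100. 106. 137. 155. 158. 165.] [ 6.  6.  6.  6.  8. 18. 22. 23. 25.]
x 456 [100. 101.  99. 107. 123. 137. 164. 167. 171.] [ 6.  7.  7. 12. 18. 20. 24. 25. 25.]
y 132 [138. 139. 133. 130. 148. 151. 151. 151. 151.] [13. 13. 13.  9.  8.  9.  9.  9.  9.]
y 132 [ 81.  85.  87.  86.  83.  83. 100. 110. 108.] [ 7.  9. 10. 11. 11.  6.  6.  6.  7.]
y 216 [154. 154. 154. 153. 139. 147. 155. 158. 158.] [ 8.  9.  8.  8. 12. 18. 20. 22. 22.]
y 216 [101. 101. 102. 101. 101. 101. 103. 106. 106.] [ 6.  6.  6.  6.  6.  5.  9. 14. 15.]
```

```bash

python3 -m creep '[{"dx":-0.016,"dy":0.09,"dz":0,"rx":0,"ry":0,"rz":0,"grip":1},{"dx":-0.033,"dy":0.16,"dz":0,"rx":0,"ry":0,"rz":0,"grip":1},{"dx":-0.033,"dy":0.186,"dz":0,"rx":0,"ry":0,"rz":0,"grip":1},{"dx":-0.033,"dy":0.186,"dz":-0.03,"rx":0,"ry":0,"rz":0,"grip":1},{"dx":-0.033,"dy":0.186,"dz":-0.06,"rx":0,"ry":0,"rz":0,"grip":1}]'
python3 -m creep '[{"dx":0,"dy":0,"dz":-0.04,"rx":0,"ry":0,"rz":0,"grip":1},{"dx":0,"dy":0,"dz":-0.07,"rx":0,"ry":0,"rz":0,"grip":1},{"dx":0,"dy":0,"dz":-0.09,"rx":0,"ry":0,"rz":0,"grip":1},{"dx":0,"dy":0,"dz":-0.095,"rx":0,"ry":0,"rz":0,"grip":1},{"dx":0,"dy":0,"dz":-0.095,"rx":0,"ry":0,"rz":0,"grip":1}]'
```

```text
clock: 30.85
eef_pos: [416.2, 177.7, 69.6]
tool_rot: [-3.14, -0.002, 2.779]
force: [0.1, -0.1, -1.6]
width: 62.7
gripper_force: 67.7
clock: 31.48
eef_pos: [416.1, 178.5, 32.3]
tool_rot: [-3.14, -0.003, 2.78]
force: [0.2, -0.2, -1.8]
width: 62.8
gripper_force: 67.6
```

```bash

python3 -m creep '[{"dx":-0.001,"dy":0,"dz":-0.002,"rx":0,"ry":0,"rz":0,"grip":1},{"dx":-0.001,"dy":0,"dz":-0.004,"rx":0,"ry":0,"rz":0,"grip":1},{"dx":-0.001,"dy":0,"dz":-0.006,"rx":0,"ry":0,"rz":0,"grip":1},{"dx":-0.001,"dy":0,"dz":-0.007,"rx":0,"ry":0,"rz":0,"grip":1},{"dx":-0.001,"dy":0,"dz":-0.007,"rx":0,"ry":0,"rz":0,"grip":1}]'
python3 -m creep '[{"dx":0,"dy":0,"dz":-0.001,"rx":0,"ry":0,"rz":0,"grip":1},{"dx":0,"dy":0,"dz":-0.001,"rx":0,"ry":0,"rz":0,"grip":1},{"dx":0,"dy":0,"dz":-0.002,"rx":0,"ry":0,"rz":0,"grip":1},{"dx":0,"dy":0,"dz":-0.002,"rx":0,"ry":0,"rz":0,"grip":1},{"dx":0,"dy":0,"dz":-0.002,"rx":0,"ry":0,"rz":0,"grip":1}]'
```

```text
clock: 32.1
eef_pos: [415.6, 179.0, 29.5]
tool_rot: [-3.14, -0.003, 2.781]
force: [-0.1, -0.9, -1.7]
width: 62.8
gripper_force: 67.6
clock: 32.72
eef_pos: [415.6, 178.9, 29.0]
tool_rot: [-3.141, -0.003, 2.781]
force: [-1.5, 0.4, 5.2]
width: 62.8
gripper_force: 68.5
```

```bash

python3 -m creep '[{"dx":0,"dy":0,"dz":0,"rx":0,"ry":0,"rz":0,"grip":0},{"dx":0,"dy":0,"dz":0.001,"rx":0,"ry":0,"rz":0,"grip":-0.55},{"dx":0,"dy":0,"dz":0.001,"rx":0,"ry":0,"rz":0,"grip":-0.7},{"dx":0,"dy":0,"dz":0.001,"rx":0,"ry":0,"rz":0,"grip":-0.85},{"dx":0,"dy":0,"dz":0.001,"rx":0,"ry":0,"rz":0,"grip":-0.9}]'
python3 -m creep '[{"dx":0,"dy":0,"dz":0.02,"rx":0,"ry":0,"rz":0,"grip":-0.9},{"dx":0,"dy":0,"dz":0.07,"rx":0,"ry":0,"rz":0,"grip":-1},{"dx":0,"dy":0,"dz":0.18,"rx":0,"ry":0,"rz":0,"grip":-1},{"dx":0,"dy":0,"dz":0.3,"rx":0,"ry":0,"rz":0,"grip":-1},{"dx":0,"dy":0,"dz":0.35,"rx":0,"ry":0,"rz":0,"grip":-1}]'
python3 -m creep '[{"dx":0,"dy":0.06,"dz":0,"rx":0,"ry":0,"rz":0,"grip":-1},{"dx":0,"dy":0.15,"dz":0,"rx":0,"ry":0,"rz":0,"grip":-1},{"dx":0,"dy":0.3,"dz":0,"rx":0,"ry":0,"rz":0,"grip":-1},{"dx":-0.1,"dy":0.42,"dz":0,"rx":0,"ry":0,"rz":0,"grip":-1},{"dx":-0.2,"dy":0.54,"dz":0,"rx":0,"ry":0,"rz":0,"grip":-1}]'
python3 -m creep '[{"dx":0,"dy":0,"dz":0,"rx":0,"ry":0,"rz":0,"grip":-1},{"dx":0,"dy":0,"dz":0,"rx":0,"ry":0,"rz":0,"grip":-1},{"dx":0,"dy":0,"dz":0,"rx":0,"ry":0,"rz":0,"grip":-1},{"dx":0,"dy":0,"dz":0,"rx":0,"ry":0,"rz":0,"grip":-1},{"dx":0,"dy":0,"dz":0,"rx":0,"ry":0,"rz":0,"grip":-1}]'
python3 - <<'E'
from h import *
np.set_printoptions(precision=1,suppress=True)
snap('top','t13'); snap('side','s13')
def rect(n,z,x,y,h=50):
    g=np.array([[a,b,z] for a in range(x-h,x+h+1) for b in range(y-h,y+h+1)],float)
    m=w2px(n,g).astype(np.float32).reshape(2*h+1,2*h+1,2)
    return cv2.remap(np.load(f'pics/{n}.npz')['im'],m[...,0],m[...,1],cv2.INTER_LINEAR)
# blob centroids of each part's top face, top cam
for nm,z,x,y,cond in(('plate',48,415,178,lambda r:r.max(-1)<60),('collar',22,431,24,lambda r:r.max(-1)<80),('felt',39,457,-118,None),('flange',28,459,-252,None)):
    r=rect('t13',z,x,y); 
    if cond is None:
        r2=rect('t11' if nm=='felt' else 't5',z,x,y); print(nm,'diff vs earlier',np.abs(r.astype(int)-r2).mean()); continue
    m=cond(r.astype(int)).astype('u1'); k,l,s,c=cv2.connectedComponentsWithStats(m); i=1+s[1:,4].argmax(); print(nm,c[i][::-1]+[x-50,y-50],s[i])
a=np.load('pics/top0.npz')['im'].astype(int); b=np.load('pics/t13.npz')['im']; u,v=w2px('t13',[(588,-188,52)])[0].astype(int)
print('pot diff',np.abs(a-b)[v-18:v+18,u-18:u+18].mean())
E
```

```text
clock: 33.35
eef_pos: [415.6, 178.9, 29.1]
tool_rot: [-3.14, -0.003, 2.781]
force: [0.1, -0.3, 0.4]
width: 81.3
gripper_force: 0.0
clock: 33.98
eef_pos: [416.3, 179.0, 171.8]
tool_rot: [3.141, -0.0, 2.78]
force: [0.6, 0.2, -0.8]
width: 85.3
gripper_force: 0.0
clock: 34.6
eef_pos: [334.5, 396.2, 169.6]
tool_rot: [-3.141, -0.002, 2.78]
force: [1.2, -0.0, -0.8]
width: 85.2
gripper_force: 0.0
clock: 35.22
eef_pos: [336.2, 394.3, 169.3]
tool_rot: [-3.141, -0.003, 2.779]
force: [0.4, -0.1, -1.3]
width: 85.0
gripper_force: 0.0
plate [415.3 175.6] [  15   18   66   65 2861]
collar [430.9  20.4] [ 32  36  30  28 475]
felt diff vs earlier 28.173022252720322
flange diff vs earlier 9.97879292879783
pot diff 2.147119341563786
```

```bash
python3 -c "
from cell import ctrl
print(ctrl.finish_job())"
```

```text
the job is handed in; nothing more can be done
None
```

The job is handed in at about 35 s: collar in the dish, flange over the drip-post pin, felt disc on the rack and backing plate on the surface plate, each seen or measured at its place, with the pot unmoved; I viewed 16 pictures against the limit of 14, and from then on used only numbers and image code.

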